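# Make up a compression fitting: finger-tight, then a quarter turn with the spanner

## Task

Run the brass nut on the manifold's upright tube fitting clockwise with the gripper until it is finger-tight and no further, then fit the ring spanner over it and, with the spanner, give it a quarter turn more, without forcing the spanner down or sideways onto the fitting. Then lift the spanner off and lay it down flat, clear of the fitting, leaving the other things where they stand.

Things in the scene. Friction and masses are not known exactly. Their poses are not given: they have to be found in the camera images.
- nut_center (a point): Centre of the brass hex nut, half-way up the hex, on its upright axis. Hex 24 mm across flats, from 47 to 65 mm above the bench, 4 mm cone above it; a 10 mm copper tube stands up through it to 84 mm. The point belongs to the fixed block: its yaw does NOT follow the nut, whose flats stand at any angle (one flat has a white mark). Tightens clockwise from above, without sinking.
- manifold: Fixed aluminium block 70 x 70 mm, top 35 mm above the bench, on a base plate 120 x 75 mm, carrying the upright tube fitting: a neck 19 mm thick (27 mm in its lowest 4 mm) from 35 to 47 mm, then the nut. Origin on the bench, on the nut's axis, z up.
- nip (a joint): Turn of the nut while it nips the seal, rad: 0 while the nut still runs freely (an unknown 0.6 to 1.9 rad at 0.08 N m), then grows clockwise at about 0.15 N m and ends at 0.25: there the nut is finger-tight and the torque rises sharply. It tells nothing of how much free run is left.
- squeeze (a joint): Turn of the nut past finger-tight, rad: 0 until then, grows clockwise, takes about 0.35 N m, which is for the spanner alone. A quarter turn is 1.57.
- spanner_grip (a point): Hold here: middle of the handle of the loose steel ring spanner, half-way up its 12 mm thickness. Handle 14 mm wide, from 68 mm behind (17 mm wide round end) to 63 mm ahead of this point. x axis along the handle to the ring, z up as it lies; about 250 g.
- spanner_ring (a point): Centre of the spanner's ring, half-way up its 12 mm thickness, 85 mm ahead of spanner_grip, same axes. Through hexagonal hole 26 mm across flats (about 10 degrees of play each way on the nut), outside about 42 mm; two corners of the hole lie on the x axis. Goes on the nut from above, in six positions 60 degrees apart.
- spanner: The spanner as a whole; origin on its underside below spanner_grip, x to the ring, z up as it lies.
- spanner_rest: Fixed blue rest in which the spanner lies at the start, its underside 30 mm above the bench; lifts straight up out of it. Origin on the bench below spanner_grip, x along the spanner to its ring. Uprights 12 mm thick at x = -40 and +47 mm, slots 23 mm wide from 30 to 36 mm high; between them it is 8 mm high. Base 60 mm wide.
- terminal_tray: Loose beige tray of terminals, 86 x 119 x 27 mm, origin under its centre; leave it alone
- oil_bottle: Loose oil bottle with red spout, 35 mm across, 106 mm high, origin under its centre; leave it alone
- masking_tape: Loose roll of masking tape lying flat, 92 x 90 x 25 mm, origin under its centre; leave it alone
- nippers_red: Loose red-handled nippers, 112 x 51 x 10 mm, lying flat, origin under the centre; leave them alone
- go_gauge: Loose pin gauge with knurled body, 16 x 90 x 16 mm, lying flat, origin under its centre; leave it alone
Not all that is in view belongs to the job. Leave any green look-alike of the spanner alone.

How it is judged (in metres and radians):
On the way, in this order (a step that is already met when the one before it is completed fails the run):
1. the nut has been run finger-tight by the gripper and let go: the seal nipped to its end (over 0.21 of 0.25 rad), not turned more than 0.2 rad beyond (value of joint nip above 0.21 rad and value of joint squeeze below 0.2 rad and contact force between the fingers and manifold below 0.1 N), for 0.1 s.
2. the spanner's ring is seated round the nut: within 4 mm of its axis, its mid-height no more than 7 mm above the hex's, flat within 0.15 rad, before the nut has been turned further (horizontal distance between spanner_ring and nut_center below 0.004 m and z of spanner_ring in the frame of nut_center between -0.012 and 0.007 m and angle between spanner_ring's own z axis and vertical below 0.15 rad and value of joint squeeze below 0.4 rad), for 0.1 s.
3. with the spanner on it the nut has been turned a quarter turn past finger-tight (1.35 to 1.79 rad) (value of joint squeeze between 1.35 and 1.79 rad and horizontal distance between spanner_ring and nut_center below 0.006 m), for 0.1 s.
At the end, for the whole second after the job is handed in: The nut stands 1.35 to 1.79 rad (a quarter turn) past finger-tight; the spanner is off the fitting (ring centre over 50 mm from the nut's axis, not touching the manifold), lies flat within 0.2 rad on the bench or its rest (grip centre less than 60 mm above the bench) and is at rest (value of joint squeeze between 1.35 and 1.79 rad and value of joint nip above 0.21 rad and contact force between spanner and manifold below 0.05 N and horizontal distance between spanner_ring and nut_center above 0.05 m and height (world z) of spanner_grip below 0.06 m and angle between spanner_grip's own z axis and vertical below 0.2 rad and linear speed of spanner below 0.02 m/s).
It fails at once if the nut is turned more than 0.3 rad past finger-tight by the gripper itself (value of joint squeeze above 0.3 rad and contact force between any of the fingers, the arm and manifold above 1 N).
It fails at once if the spanner is put to the fitting before the nut is finger-tight (value of joint nip below 0.18 rad and contact force between spanner and manifold above 1 N).
It fails at once if the spanner is forced against the fitting with over 120 N (the turn itself needs about 60 N between ring and nut) (contact force between spanner and manifold above 120 N).
It fails at once if the nut is over-tightened, more than 1.79 rad past finger-tight (value of joint squeeze above 1.79 rad).
It fails at once if the tray, the oil bottle, the tape, the nippers or the pin gauge is pushed more than 40 mm (distance of any of terminal_tray, oil_bottle, masking_tape, nippers_red, go_gauge from where it was at the start of the episode above 0.04 m).
It also fails if it takes over 72 s, if anything falls off the work surface, if the arm or the gripper's body presses on something with over 40 N, if the wrist force passes 120 N, or if a joint passes its speed limit or range.

## Robot

A 6-joint arm with a two-finger parallel gripper is mounted at the origin on a cart in front of the work surface, level with it; the furniture and walls round the work are solid. World frame = base frame: x ahead of the robot, y to its left, z up, the work surface at z = 0. Lengths are in mm, angles in rad, forces in N, time in s.
With the tool pointing down it reaches from about 300 to 950 mm from the base axis. Payload 3.1 kg.
Tool frame: the origin (TCP) lies at the very end of the fingers, on their centre line; the grasp point (between the pads) lies robot.hold_point_z behind it (robot.hold_point_z is the distance from the TCP to the grasp point, in mm); z points along the fingers, y is the line along which they close (so a half turn about z gives the same grasp; the last joint's range is limited). The gripper opens to 85 mm and grips with 20 to 120 N. Pads are 22 mm wide; open, the fingers measure 114 mm over their backs; the gripper's body (76 mm by 85 mm) begins 54 mm behind the grasp point. The pads swing forward as they close: fully open they stand 13 mm farther back than shut.
Start: joints at [1.038, 0.308, 1.634, -0, 1.2, -0.07], TCP at [279.06, 559.247, 231.272] pointing down, gripper open.
Joint ranges: [-3.06, 3.06], [-0.79, 1.96], [0.05, 2.63], [-1.19, 4.34], [0.05, 2.64], [-2.94, 2.94]. Speed limits (rad/s): [2.79, 2.79, 3.14, 3.14, 3.14, 3.14].

## Interface

Orientations are given as a unit quaternion [x, y, z, w].
In Python, from plant import robot, optics gives the robot as it stands.
- The arm moves only by the tool jog_arm, never from a script. Its arguments are lists of equal length, an entry for each row: "slide": the shift along the tool's x, y, z in mm, a list of three; "spin": the turn about the tool's z in rad; "fingers": the finger opening in mm, from 0 to 85.4. A call has 1 to 10 rows; each row is the pose to reach, as a shift and turn from the pose commanded when the call began, along the tool's axes at that moment; what a row does not reach only later rows make up. A row lasts 1/8 s, in which the tool goes at most 62.5 mm and 10.7 degrees, less where a joint would pass 70% of its speed; a pose out of reach is approached as far as the arm can. A call with a gripper value outside its range is refused whole. The fingers move at their own pace and stop on an object; "squeeze" is the grip in N (left out, the last holds). Time passes only in rows, so rows that repeat a pose let the fingers close. It gives the time, the measured TCP pose, the force, the opening and the grip force at its end, in the units of the state.
- robot.observe(): the state, without advancing time (a new reading comes with each control period).
- optics.read_camera(name): name is "scene" or "side" or "wrist"; returns a dict with "pixels" (384x512x3 uint8, red, green, blue), "depth" (384x512 float32, mm along the optical axis (not along the pixel's ray), 0 where there is no reading), "fx", "fy", "cx", "cy" (pixels), "k1" (the pictures are not rectified: a ray, as slopes to the right and down, at radius r is drawn at 1 + k1 r^2 times it, then the intrinsics apply), "world_to_cam" (4x4, takes a point from world to camera coordinates). Camera axes: x right, y down, z forward; pixel columns grow to the right and rows downward; lengths in mm; the calibration is good to about 2 mm. A picture is of the moment at which its call begins.
- robot.job_done(): hands the job in; it is judged then, once.
Trained networks look in a picture, given as the dict that the camera call returned (one of the last four; its "shot" number tells which), for a name from the list of things; names that differ only in an ending like _2 or _b are one class to them, and where a whole thing is asked for, a point or a joint stands for the part that bears it (a point fixed in the world has none). Each returns a list of dicts, best first, with "conf" (0 to 1); they miss things now and then, are a little off and sometimes report something else, mostly with a low value. They report only what shows in the picture. A call takes as long as a camera call. They do not tell look-alikes from the thing itself.
- optics.spot_in(label, picture): "bbox" ([left, top, right, bottom] as shares, 0 to 1, of the picture: columns of its width, rows of its height, round what is visible of it).
- optics.cut_out(label, picture): "pixels" (384x512 bool, what is visible of it) and "bbox" ([left, top, right, bottom] as shares, 0 to 1, of the picture: columns of its width, rows of its height, round what is visible of it).
The state is a dict: "time": time; "joints": joint angles; "joint_velocities": joint speeds; "effort": joint torques, N m; "position": TCP position; "ee_rot": TCP orientation; "contact_force": force on the tool from outside, world axes, zero at the start; "moment": the same for the moment, N m; "finger_gap": finger opening in mm; "finger_force": force on a finger pad.
Only numpy, scipy, OpenCV 4.12 (cv2) and the standard library are available. Lean on these libraries where they do the work, as an engineer would, in place of code of your own. Each camera call takes 0.05 s, during which the arm holds its last target. There are 200 camera calls.

## Working session

There is one attempt and no reset: what is moved stays moved. The work goes in short steps, Python scripts to look and compute and a tool call to move; the robot and the scene stay as the last step left them, time stands still between calls to the robot, and variables do not carry over. Pictures are saved under pics/ and viewed, at most 10 in all, crops included, and the job is handed in when it is done.

Besides the shell and the picture viewer there is one more tool, called as name(argument=value, ...), one argument or row to a line, values as JSON. jog_arm: Moves the arm, as the interface text tells. Its arguments: {"type":"object","properties":{"slide":{"type":"array"},"spin":{"type":"array"},"fingers":{"type":"array"},"squeeze":{"type":"number"}},"required":["slide","spin","fingers"]}

```bash
mkdir -p pics; ls; cat > h.py <<'E'
import numpy as np, cv2
from plant import robot, optics
def unproj(p,u,v,d=None,z=None):
    """pixels -> world; with depth d, or intersect the plane world z."""
    u=np.atleast_1d(u).astype(float);v=np.atleast_1d(v).astype(float)
    K=np.array([[p['fx'],0,p['cx']],[0,p['fy'],p['cy']],[0,0,1]])
    n=cv2.undistortPoints(np.stack([u,v],1)[:,None],K,np.array([p['k1'],0,0,0,0.]))[:,0]
    r=np.c_[n,np.ones(len(n))];T=np.linalg.inv(p['world_to_cam']);R,t=T[:3,:3],T[:3,3]
    if d is not None: return (r*np.atleast_1d(d)[:,None])@R.T+t
    w=r@R.T; return t+w*((z-t[2])/w[:,2])[:,None]
def proj(p,X):
    X=np.atleast_2d(X);c=X@p['world_to_cam'][:3,:3].T+p['world_to_cam'][:3,3]
    s=c[:,:2]/c[:,2:];s=s*(1+p['k1']*(s**2).sum(1,keepdims=True))
    return s*[p['fx'],p['fy']]+[p['cx'],p['cy']]
def cloud(p,m=None):
    m=(p['depth']>0)&(np.ones_like(p['depth'],bool) if m is None else m)
    v,u=np.nonzero(m);return unproj(p,u,v,p['depth'][v,u]),u,v
def save(p,name,crop=None,s=1):
    im=p['pixels'][:,:,::-1]
    if crop: im=im[crop[1]:crop[3],crop[0]:crop[2]]
    cv2.imwrite('pics/'+name,cv2.resize(im,None,fx=s,fy=s,interpolation=cv2.INTER_CUBIC))
E
cat > a.py <<'E'
from h import *
P={n:optics.read_camera(n) for n in('scene','side')}
im=np.vstack([P[n]['pixels'] for n in P])
for n in P:
    save(P[n],n+'0.png',s=1.5)
    for l in ('nut_center','manifold','spanner','spanner_rest','terminal_tray','oil_bottle','masking_tape','nippers_red','go_gauge'):
        for r in optics.cut_out(l,P[n])[:3]:
            if r['conf']<.3: continue
            X,u,v=cloud(P[n],r['pixels'])
            print(n,l,round(r['conf'],2),np.round(np.array(r['bbox'])*[512,384,512,384]).astype(int), 'med',np.round(np.median(X,0)) if len(X) else '')
print(robot.hold_point_z, robot.observe())
E
python3 a.py
```

```text
pics
scene nut_center 0.97 [256 210 286 241] med [545.   2.  31.]
scene manifold 0.61 [258 209 288 241] med [548.  -0.  32.]
scene spanner 0.7 [130 146 167 153] med [463. 658.  12.]
scene spanner 0.64 [197 180 230 209] med [476. 236.  42.]
scene spanner_rest 0.63 [193 185 231 218] med [469. 226.   9.]
scene terminal_tray 0.68 [288 276 331 314] med [ 461. -265.    9.]
scene oil_bottle 0.5 [330 323 344 341] med [ 415. -410.   53.]
scene masking_tape 0.82 [343 226 368 253] med [ 729. -223.   17.]
scene nippers_red 0.57 [289 279 334 312] med [ 461. -264.    9.]
scene go_gauge 0.48 [252 275 269 288] med [ 375. -129.   14.]
side manifold 0.61 [250 220 268 225] med [456. 245.  39.]
side spanner 0.58 [172 291 191 345] med [416. 700.  12.]
side spanner 0.52 [250 219 269 229] med [455. 244.  39.]
side spanner_rest 0.67 [242 220 275 240] med [451. 252.   8.]
side terminal_tray 0.76 [308 161 325 181] med [ 467. -264.   13.]
side oil_bottle 0.44 [335 148 343 167] med [ 415. -397.   36.]
side nippers_red 0.52 [313 187 331 194] med [ 388. -121.   10.]
side nippers_red 0.42 [228 261 238 278] med [417. 466.   6.]
side go_gauge 0.47 [315 188 331 194] med [ 395. -124.   10.]
18.700000000000003 {'time': 1.0, 'joints': array([ 1.03828982e+00,  3.08085025e-01,  1.63378860e+00,  1.14979289e-05,
        1.19966960e+00, -6.96893962e-02]), 'joint_velocities': array([-0.0006295 , -0.00099339, -0.00037882, -0.0016623 , -0.00142496,
       -0.00051102]), 'effort': array([-5.91716580e-04, -4.15296507e+01, -2.77094346e+01, -2.73631240e-04,
        8.49940043e-04, -2.50820015e-06]), 'position': array([279.07124747, 559.26100532, 231.28680036]), 'ee_rot': array([2.29350790e-01, 9.73343832e-01, 2.51906376e-05, 2.21268366e-06]), 'contact_force': array([-0.03134677,  0.34307725,  0.0189194 ]), 'moment': array([ 0.01247823, -0.05385065, -0.04301214]), 'finger_force': 0.0, 'finger_gap': 85.51964218428543}
```

View pics/scene0.png

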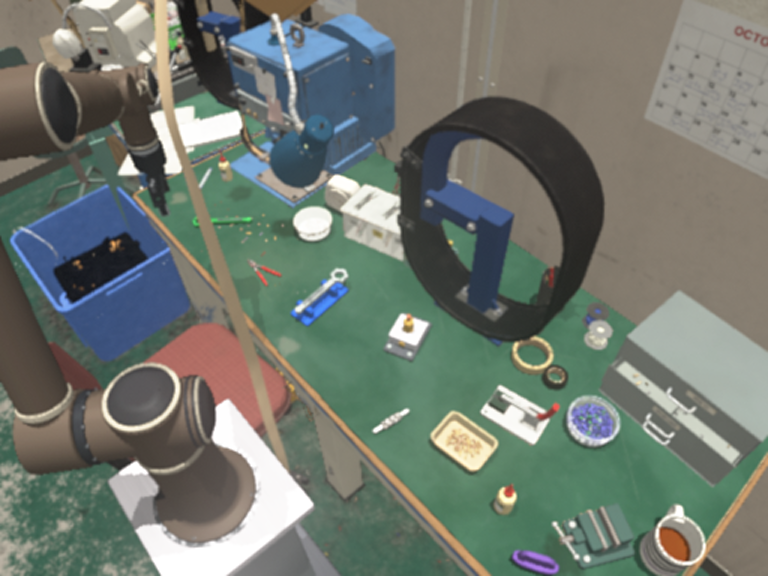

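View pics/side0.png

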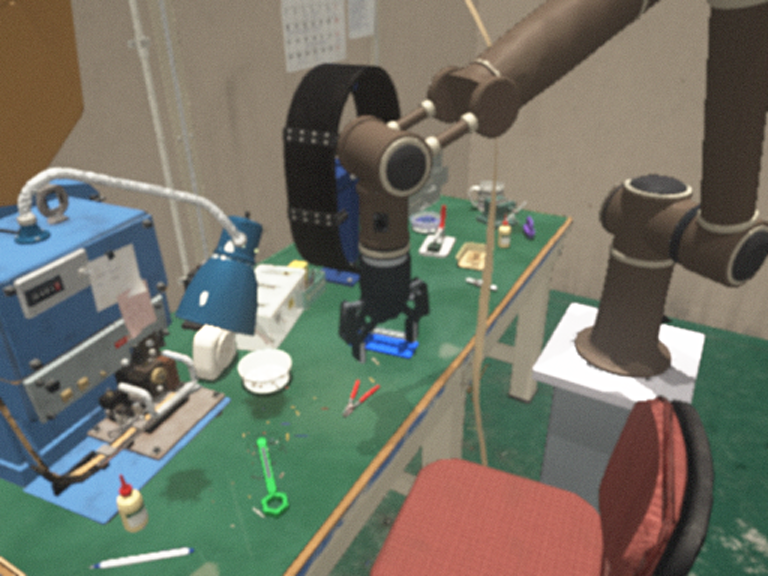

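The spanner I want is the steel one in the blue rest, at about (322,293) in scene0 with its ring at (340,275). The green one at (222,221) is a look-alike, and the red nippers at (265,272) and pin gauge at (392,420) are other things. The nut is at (408,322). A big black ring stands behind the fitting, and a strap hangs in front of the camera. I'll check both for clearance and take the close crop.

```bash
cat > b.py <<'E'
from h import *
p=optics.read_camera('scene'); s=optics.read_camera('side')
save(p,'crop1.png',(190,165,300,250),6)
X,u,v=cloud(p)
for n,(a,b) in dict(strap1=(118,60),strap2=(150,180),strap3=(172,250)).items():
    print(n,np.round(unproj(p,a,b,p['depth'][b,a])), p['depth'][b-1:b+2,a-3:a+4].round().tolist()[1])
X2,_,_=cloud(s)
for n,(a,b) in dict(s1=(326,200),s2=(320,280)).items(): print(n,np.round(unproj(s,a,b,s['depth'][b,a])))
A=np.vstack([X,X2])
for z0,z1 in ((90,150),(150,250),(250,400),(400,700)):
    m=(A[:,2]>z0)&(A[:,2]<z1)&(A[:,0]>300)&(A[:,0]<850)&(abs(A[:,1])<450)
    B=A[m]; print(z0,z1,len(B)); 
    H,_,_=np.histogram2d(B[:,0],B[:,1],bins=[np.arange(300,851,50),np.arange(-450,451,75)]); print(H.astype(int))
# spanner top surface
m=(X[:,2]>34)&(X[:,2]<50)&(X[:,0]>380)&(X[:,0]<560)&(X[:,1]>140)&(X[:,1]<330)
B=X[m];c=B.mean(0);w=np.linalg.svd(B[:,:2]-c[:2])[2][0];t=(B[:,:2]-c[:2])@w;print('spanner',c,w,t.min(),t.max())
m=(X[:,2]>70)&(X[:,2]<90)&(np.hypot(X[:,0]-545,X[:,1])<60);print('tube',np.median(X[m],0),m.sum())
m=(X[:,2]>32)&(X[:,2]<38)&(np.hypot(X[:,0]-545,X[:,1])<80);print('block',np.median(X[m],0),X[m].min(0),X[m].max(0))
E
python3 b.py
```

```text
strap1 [[ 672. 1381.   57.]] [2030.0, 2031.0, 2028.0, 2049.0, 2046.0, 2043.0, 2053.0]
strap2 [[254. 210. 303.]] [1095.0, 1094.0, 1093.0, 1094.0, 1091.0, 1513.0, 1507.0]
strap3 [[253. 220. -85.]] [1383.0, 1384.0, 1384.0, 1389.0, 1389.0, 1383.0, 1599.0]
s1 [[335. -69.  -1.]]
s2 [[ 233.  221. -135.]]
90 150 3134
[[  0   0   0   0   0   0   0   0   0   0   0   0]
 [  0   0   0   0   0   0   0   0   0   0   0   0]
 [ 14   0   0   0   0   0   0   0   0   0   0   0]
 [  0   0   0   0   0   0   0   0   0   0   0   0]
 [  0   0   0   0   0   0   0   0   0   0   0   0]
 [  0  11   0   0   0   0   0   0   0   0   0   0]
 [  0  35   0   0   0   0   0   0   0   0   0   0]
 [  0   0  16  47   0   0   0 312   0  26 172  96]
 [170   0   0  35  15 317   0 298  54 264 225  81]
 [129   0   0  22   0  62   0 237  57 115 148  75]
 [  4   0   0   4   0   0   0   0  32  39  22   0]]
150 250 3013
[[  0   0   0   0   0   0   0   0   0   0   0   0]
 [  0   0   0   0   0   0   0   0   0   0   0   0]
 [  0   0   0   0   0   0   0   0   0   0   0   0]
 [  0   0   0   0   0   0   0   0   0   0   0   0]
 [  0   0 
[... 1087 characters left out ...]
]
 [  0   0   0   0   0   0   0   0   0   0   0   0]
 [  0   0   0   0   0   0   0   0   0   0   0   0]
 [  0   0   0   0   0   0   0   0   0   0   0   0]
 [  0   0   0   0   0   0   0  43   0   0   0   0]
 [  0   0 132 366 325 347 410 687   0   0   0   0]
 [  0   0 277 721 416 352 456 759   8   0   0   0]
 [  0   0 201 667 353 302 279 348  34   0   0   0]
 [  0   0  72 256  76  29   1   0   0   0   0   0]]
spanner [477.4073638  239.01970565  40.60596933] [-0.98884074 -0.1489765 ] -83.58207326266437 83.46451957636128
tube [560.63018754  10.48193515  79.34918571] 15
block [554.01842997   2.97253977  34.78275448] [517.37004222 -30.92849599  32.09236043] [605.2030886   52.83936224  37.99062959]
```

View pics/crop1.png

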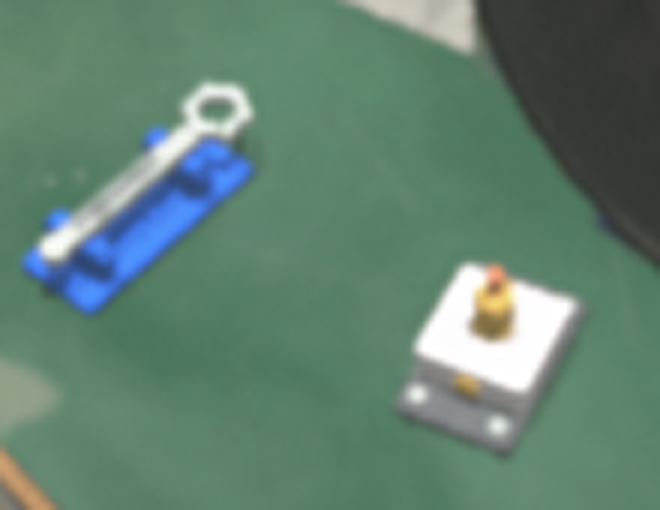

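```bash
cat > c.py <<'E'
from h import *
for n in('scene','side'):
    p=optics.read_camera(n);hsv=cv2.cvtColor(p['pixels'],cv2.COLOR_RGB2HSV).astype(int)
    X,u,v=cloud(p)
    h=hsv[v,u]
    m=(h[:,0]>8)&(h[:,0]<24)&(h[:,1]>50)&(h[:,2]>130)&(X[:,0]<450)&(X[:,0]>100)&(X[:,1]<400)&(X[:,1]>50)
    Y=X[m];uu=u[m];vv=v[m]
    print(n,p['world_to_cam'][:3,:3].T@-p['world_to_cam'][:3,3])
    for z in range(-700,1400,100):
        k=(Y[:,2]>z)&(Y[:,2]<z+100)
        if k.sum()>3: print(z,k.sum(),np.round(np.median(Y[k],0)),np.round(Y[k].std(0)),'px',int(np.median(uu[k])),int(np.median(vv[k])))
E
python3 c.py
```

```text
scene [-7.69793440e-02 -5.60809817e+02  1.09619803e+03]
-500 49 [ 222.  168. -431.] [ 4.  6. 26.] px 188 305
-400 91 [ 226.  181. -337.] [28. 24. 30.] px 183 293
-300 151 [ 233.  199. -259.] [30. 40. 28.] px 179 278
-200 154 [ 243.  213. -145.] [20. 21. 28.] px 174 262
-100 360 [296. 224.  -5.] [25. 68. 31.] px 172 241
0 216 [259. 223.  23.] [30. 54. 33.] px 166 229
100 159 [249. 217. 158.] [ 7.  5. 29.] px 158 211
200 193 [248. 216. 252.] [ 6.  5. 28.] px 151 192
300 216 [247. 217. 351.] [ 5.  6. 29.] px 143 168
400 213 [248. 219. 451.] [ 3.  7. 29.] px 134 141
500 224 [251. 231. 549.] [ 2.  9. 29.] px 123 108
600 369 [264. 261. 657.] [10. 29. 27.] px 111 61
700 333 [300. 302. 737.] [22. 17. 21.] px 107 20
800 6 [108. 146. 807.] [2. 4. 5.] px 35 43
side [-100.53101233 1205.08798408  765.40747636]
-500 12 [ 400.  143. -414.] [26. 24.  8.] px 283 308
-400 85 [ 352.  144. -359.] [27. 20. 25.] px 295 301
-300 80 [ 241.  191. -268.] [54. 73. 25.] px 318 301
-200 66 [ 247.  217. -123.] [36. 76. 31.] px 317 281
-100 427 [298. 247.  -4.] [26. 80. 25.] px 300 254
0 169 [250. 224.  53.] [24. 25. 29.] px 318 232
100 147 [247. 220. 151.] [ 6.  4. 28.] px 322 206
200 166 [247. 218. 249.] [ 6.  5. 27.] px 325 176
300 102 [246. 216. 341.] [ 5.  6. 30.] px 328 146
400 43 [244. 220. 435.] [ 3.  8. 29.] px 330 114
600 480 [159. 377. 687.] [44. 43. 11.] px 352 17
700 263 [138. 345. 708.] [43. 20.  5.] px 370 4
```

A solid-looking hose hangs vertically at about (248,217), some 330 mm from the base and 0.72 rad off. It stands between the arm (1.1 rad) and the work (0 to 0.47 rad), so the arm has to fold and pass on its inner side. I'll retract part of the way first and read the kinematics.

jog_arm(
  slide=[
    [0, -30, -10],
    [0, -80, -20],
    [0, -130, -25],
    [0, -180, -30],
    [0, -230, -30],
    [0, -280, -30],
    [0, -310, -30],
    [0, -325, -30],
  ],
  spin=[0, 0, 0, 0, 0, 0, 0, 0],
  fingers=[10, 10, 10, 10, 10, 10, 10, 10],
)

```text
time: 2.2
position: [133.2, 267.1, 261.2]
ee_rot: [0.229, 0.973, 0.0, 0.0]
contact_force: [0.2, 0.6, -0.2]
finger_gap: 9.9
finger_force: 0.0
```

```bash
cat > d.py <<'E'
from h import *
o=robot.observe(); print({k:np.round(o[k],3) for k in('time','joints','position','contact_force')}); print([a for a in dir(robot) if a[0]!='_'])
from scipy.optimize import least_squares
p0=np.array([279.07,559.26]);obs=[(.30809,1.63379,p0,231.29),(o['joints'][1],o['joints'][2],o['position'][:2],o['position'][2])]
off=43.6
def f(q):
    L1,L2,H=q; e=[]
    for a,b,p,z in obs:
        r=np.sqrt(p@p-off**2); e+=[L1*np.sin(a)+L2*np.sin(a+b)-r, H+L1*np.cos(a)+L2*np.cos(a+b)-z]
    return e
s=least_squares(f,[500,500,-60]);print('L1 L2 H',s.x,'res',s.fun)
P=[optics.read_camera(n) for n in('scene','side')]
save(P[0],'scene1.png',s=1.2)
X=np.vstack([cloud(p)[0] for p in P])
az=o['joints'][0]; r=X[:,0]*np.cos(az)+X[:,1]*np.sin(az); t=-X[:,0]*np.sin(az)+X[:,1]*np.cos(az)
for z in range(40,1000,60):
    k=(X[:,2]>z)&(X[:,2]<z+60)&(r<480)&(r>-500)&(abs(t)<170)&(np.hypot(X[:,0]-250,X[:,1]-222)>45)
    if k.sum()>5: print(z,k.sum(),'r',np.percentile(r[k],[1,99]).round(),'t',np.percentile(t[k],[1,99]).round())
E
python3 d.py
```

```text
{'time': np.float64(2.2), 'joints': array([ 0.962, -0.437,  2.271, -0.   ,  1.306, -0.146]), 'position': array([133.209, 267.13 , 261.225]), 'contact_force': array([ 0.154,  0.556, -0.22 ])}
['Unreachable', 'hold_point_z', 'job_done', 'observe']
L1 L2 H [475.7763529  514.22609136 -35.74397644] res [ 0.00037919 -0.13131676 -0.01422976  0.13131676]
40 1264 r [-66.  69.] t [-67.  68.]
100 1355 r [-63.  65.] t [-63.  65.]
160 1294 r [-61.  63.] t [-62.  63.]
220 1389 r [-62. 310.] t [-58. 156.]
280 3472 r [-62. 337.] t [-91. 167.]
340 7569 r [-65. 342.] t [-85. 165.]
400 2397 r [-101.  331.] t [  7. 168.]
460 2036 r [-110.  328.] t [  9. 162.]
520 1395 r [-70. 335.] t [-22. 114.]
580 5155 r [ 30. 333.] t [-20. 109.]
640 5228 r [-113.  386.] t [-72.  99.]
700 1935 r [-181.  438.] t [-84.  57.]
760 56 r [428. 456.] t [-88. -66.]
```

```bash
cat > e.py <<'E'
from h import *
o=robot.observe()
P=[optics.read_camera(n) for n in('scene','side')]
X=np.vstack([cloud(p)[0] for p in P])
az=o['joints'][0]; r=X[:,0]*np.cos(az)+X[:,1]*np.sin(az); t=-X[:,0]*np.sin(az)+X[:,1]*np.cos(az)
for z in range(180,860,60):
    for a,b in((-200,0),(0,100),(100,200),(200,270),(270,380)):
        k=(X[:,2]>z)&(X[:,2]<z+60)&(r<b)&(r>a)&(abs(t)<220)&(np.hypot(X[:,0]-250,X[:,1]-222)>60)
        if k.sum()>8: print(z,(a,b),k.sum(),'t',np.percentile(t[k],[2,98]).round(),'rmax',round(np.percentile(r[k],98)))
E
python3 e.py
```

```text
180 (-200, 0) 551 t [-61.  62.] rmax -4
180 (0, 100) 704 t [-38.  63.] rmax 63
240 (-200, 0) 626 t [-85. 211.] rmax -4
240 (0, 100) 1234 t [-59. 211.] rmax 63
240 (270, 380) 229 t [31. 58.] rmax 315
300 (-200, 0) 2361 t [-90. 211.] rmax -5
300 (0, 100) 2702 t [-89. 212.] rmax 63
300 (200, 270) 237 t [24. 52.] rmax 269
300 (270, 380) 603 t [25. 66.] rmax 357
360 (-200, 0) 3175 t [-73. 195.] rmax -1
360 (0, 100) 2733 t [-70. 196.] rmax 56
360 (200, 270) 256 t [18. 66.] rmax 270
360 (270, 380) 698 t [ 7. 83.] rmax 339
420 (-200, 0) 1235 t [113. 181.] rmax -9
420 (200, 270) 331 t [18. 66.] rmax 270
420 (270, 380) 962 t [ 7. 82.] rmax 332
480 (-200, 0) 541 t [112. 154.] rmax -35
480 (200, 270) 135 t [19. 43.] rmax 269
480 (270, 380) 915 t [10. 80.] rmax 331
540 (100, 200) 365 t [-13. 101.] rmax 187
540 (200, 270) 509 t [-17. 105.] rmax 269
540 (270, 380) 1615 t [-21. 111.] rmax 337
600 (-200, 0) 119 t [-1. 90.] rmax -1
600 (0, 100) 903 t [-4. 93.] rmax 99
600 (100, 200) 2652 t [-13. 101.] rmax 194
600 (200, 270) 546 t [-13. 101.] rmax 269
600 (270, 380) 1270 t [-16. 104.] rmax 328
660 (-200, 0) 1762 t [-6. 92.] rmax -2
660 (0, 100) 2164 t [-4. 92.] rmax 97
660 (100, 200) 521 t [10. 79.] rmax 151
720 (-200, 0) 451 t [-4. 30.] rmax -5
720 (0, 100) 16 t [25. 40.] rmax 10
```

View pics/scene1.png

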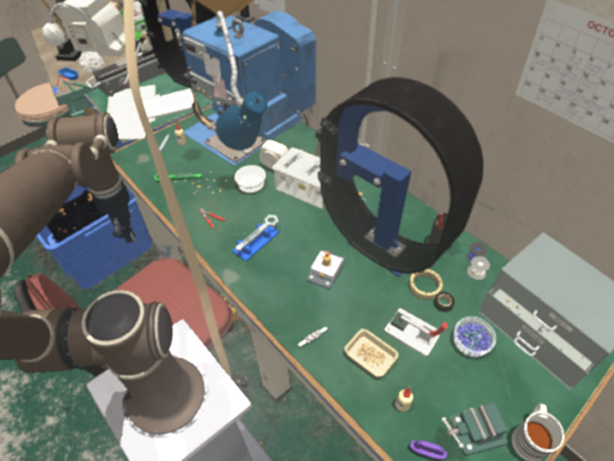

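The fold is feasible: the forearm runs 44 mm left of the J1 plane, and the wrist reaches about 45 mm past the tool axis. At a radius of 219 mm the arm passes inside the hose with over 30 mm to spare.

jog_arm(
  slide=[
    [0, -40, 0],
    [0, -79, 0],
    [-33, -82, 0],
    [-65, -89, 0],
    [-95, -101, 0],
    [-124, -118, 0],
    [-149, -138, 0],
    [-171, -162, 0],
    [-190, -190, 0],
    [-190, -190, 0],
  ],
  spin=[0, 0, 0, 0, 0, 0, 0, 0, 0, 0],
  fingers=[10, 10, 10, 10, 10, 10, 10, 10, 10, 10],
)

```text
time: 3.65
position: [220.1, 11.7, 261.7]
ee_rot: [0.233, 0.972, -0.0, 0.0]
contact_force: [0.2, 0.5, -0.6]
finger_gap: 10.0
finger_force: 0.0
```

```bash
cat > s.py <<'E'
from h import *
o=robot.observe(); print({k:np.round(o[k],3).tolist() for k in('time','joints','position','contact_force','moment')})
E
python3 s.py
```

```text
{'time': 3.65, 'joints': [-0.145, -0.671, 2.388, -0.0, 1.424, -1.245], 'position': [220.116, 11.749, 261.742], 'contact_force': [0.179, 0.514, -0.61], 'moment': [0.032, -0.016, -0.017]}
```

jog_arm(
  slide=[
    [-50, 22, 0],
    [-105, 47, 0],
    [-160, 72, 0],
    [-215, 97, 10],
    [-265, 120, 25],
    [-296, 134, 40],
    [-296, 134, 40],
  ],
  spin=[0, 0, 0, 0, 0, 0, 0],
  fingers=[10, 20, 40, 60, 60, 60, 60],
)

```text
time: 4.53
position: [545.2, 3.6, 218.6]
ee_rot: [0.228, 0.974, 0.0, -0.002]
contact_force: [-0.8, 0.3, 0.2]
finger_gap: 59.7
finger_force: 0.0
```

```bash
cat > w.py <<'E'
import sys
from h import *
o=robot.observe(); print({k:np.round(o[k],3).tolist() for k in('time','joints','position','contact_force','moment')})
p=optics.read_camera('wrist'); save(p,sys.argv[1],s=1.4)
T=np.linalg.inv(p['world_to_cam']);print('cam at',T[:3,3].round(),'dir',T[:3,2].round(2),'fx',p['fx'])
X,u,v=cloud(p);g=np.array([545,0])
for a,b in((30,38),(60,72),(73,88)):
    k=(X[:,2]>a)&(X[:,2]<b)&(np.hypot(*(X[:,:2]-g).T)<70)
    if k.sum(): print(a,b,k.sum(),np.median(X[k],0).round(1),X[k].mean(0).round(1),'px',np.median(u[k]),np.median(v[k]))
for l in('nut_center','spanner'):
    for r in optics.cut_out(l,p)[:2]: print(l,round(r['conf'],2),(np.array(r['bbox'])*[512,384,512,384]).round())
E
python3 w.py wrist1.png
```

```text
{'time': 4.525, 'joints': [-0.074, 0.17, 1.832, 0.001, 1.143, -1.184], 'position': [545.174, 3.594, 218.584], 'contact_force': [-0.791, 0.338, 0.237], 'moment': [-0.019, 0.028, -0.012]}
cam at [481.  34. 361.] dir [ 0.25 -0.13 -0.96] fx 300.5728882976894
30 38 3128 [557.5  14.6  34.5] [560.2  12.9  34.5] px 270.0 174.0
60 72 381 [559.1  13.3  67.2] [560.6  12.5  66.7] px 271.0 183.0
73 88 104 [561.7  12.2  83. ] [562.   12.1  81.9] px 273.0 189.0
nut_center 0.81 [211. 116. 326. 227.]
spanner 0.73 [430.   0. 498.  85.]
```

View pics/wrist1.png

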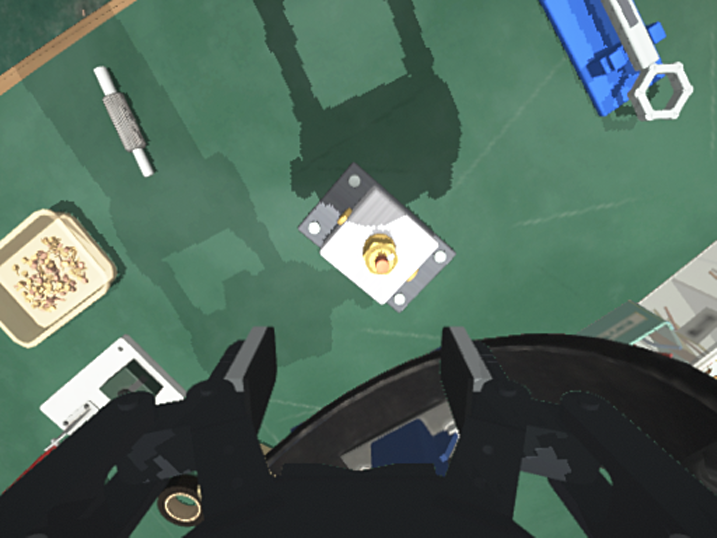

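The nut is at (380,253) in the picture, standing on the white block. The steel spanner's ring is at (663,92) and the black ring runs along the bottom. I'll go closer to find the flats.

jog_arm(
  slide=[
    [-6, 8, 45],
    [-11, 15, 90],
    [-11, 15, 118],
    [-11, 15, 118],
  ],
  spin=[0, 0, 0, 0],
  fingers=[60, 60, 60, 60],
)

```text
time: 5.18
position: [557.5, 10.6, 101.7]
ee_rot: [0.229, 0.973, -0.0, -0.003]
contact_force: [-0.0, 0.2, 0.3]
finger_gap: 60.1
finger_force: 0.0
```

```bash
cat > n.py <<'E'
import sys
from h import *
o=robot.observe(); print({k:np.round(o[k],3).tolist() for k in('time','joints','position','moment')})
p=optics.read_camera('wrist')
q=proj(p,[562,12,60])[0]; c=[int(q[0]-45),int(q[1]-45),int(q[0]+45),int(q[1]+45)]
save(p,sys.argv[1],c,6); print('crop',c)
X,u,v=cloud(p)
k=(X[:,2]>80)&(X[:,2]<87)&(np.hypot(X[:,0]-562,X[:,1]-12)<25); (cx,cy),r=cv2.minEnclosingCircle(X[k][:,:2].astype(np.float32)); print('tube',k.sum(),X[k].mean(0).round(1),cx,cy,r)
k=(X[:,2]>50)&(X[:,2]<69)&(np.hypot(X[:,0]-562,X[:,1]-12)<25);Y=X[k];print(k.sum())
k=(X[:,2]>64)&(X[:,2]<66.5)&(np.hypot(X[:,0]-562,X[:,1]-12)<25);Z=X[k];print('hex top',k.sum(),cv2.minEnclosingCircle(Z[:,:2].astype(np.float32)))
h=cv2.cvtColor(p['pixels'],cv2.COLOR_RGB2HSV)
E
python3 n.py nut1.png
```

```text
{'time': 5.175, 'joints': [-0.059, 0.343, 1.882, 0.0, 0.922, -1.168], 'position': [557.518, 10.597, 101.706], 'moment': [-0.04, 0.03, -0.001]}
crop [217, 173, 307, 263]
tube 229 [562.4  12.1  83.2] 563.0005493164062 11.767400741577148 5.17561149597168
988
hex top 303 ((562.868896484375, 12.08290958404541), 13.825077056884766)
```

View pics/nut1.png

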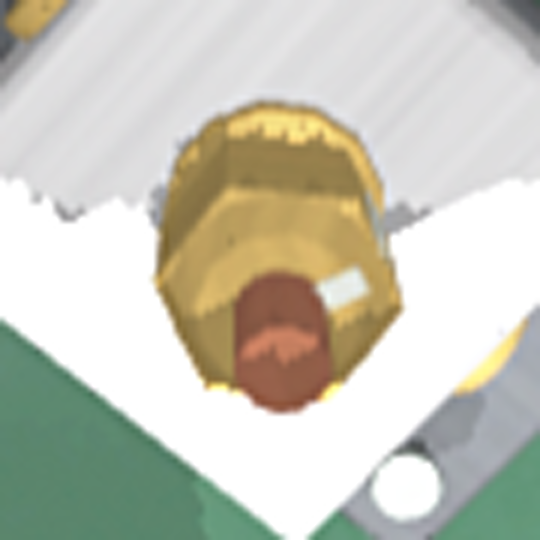

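The nut's top hexagon shows corners at about (230,185), (360,198), (400,305), (160,280) and (210,390) in the crop, with the white mark on the right-hand flat. I'll fit its angle.

```bash
cat > f.py <<'E'
from h import *
from scipy.optimize import least_squares
p=optics.read_camera('wrist');o=robot.observe()
c=np.array([[230,185],[360,198],[400,305],[160,280],[210,388]])/6+[217,173]
W=unproj(p,c[:,0],c[:,1],z=65)[:,:2]
print(W.round(1).tolist())
def f(q):
    a=q[2]+np.arange(6)*np.pi/3;H=q[:2]+13.86*np.c_[np.cos(a),np.sin(a)]
    return np.linalg.norm(W[:,None]-H,axis=2).min(1)
s=min((least_squares(f,[562.9,11.9,a]) for a in np.arange(0,1.05,.1)),key=lambda s:s.cost)
print(s.x,s.fun.round(1))
n=s.x[2]+np.pi/6; q=o['ee_rot'];yaw=2*np.arctan2(q[1],q[0])-np.pi/2
print('tool y',yaw,'flat normals mod 60',[(n+k*np.pi/3-yaw+np.pi/6)%(np.pi/3)-np.pi/6 for k in range(1)],'(ccw world +)')
d=np.array([562.9,11.9])-o['position'][:2]
print('slide x,y',d@[np.cos(yaw+np.pi/2),np.sin(yaw+np.pi/2)],d@[np.cos(yaw),np.sin(yaw)])
E
python3 f.py
```

```text
[[551.8, 12.6], [559.3, 24.3], [572.4, 23.0], [558.2, 1.0], [572.0, 0.1]]
[ 5.65492733e+02  1.20751640e+01 -4.39509935e-02] [0.2 0.2 1.  0.6 0.3]
tool y 1.1082847598998766 flat normals mod 60 [np.float64(0.4185605733693153)] (ccw world +)
slide x,y -1.0870382427694376 2.4854185693484783
```

jog_arm(
  slide=[
    [-1, 2.5, 0],
    [-1, 2.5, 0],
    [-1, 2.5, 10],
    [-1, 2.5, 30],
    [-1, 2.5, 50],
    [-1, 2.5, 60],
    [-1, 2.5, 60],
  ],
  spin=[-0.18, -0.36, -0.42, -0.42, -0.42, -0.42, -0.42],
  fingers=[60, 60, 60, 60, 60, 60, 60],
)

```text
time: 6.15
position: [562.8, 11.7, 44.1]
ee_rot: [0.021, 1.0, -0.0, 0.0]
contact_force: [0.9, 0.4, -0.7]
finger_gap: 60.0
finger_force: 0.0
```

jog_arm(
  slide=[
    [0, 0, 0],
    [0, 0, 0],
    [0, 0, 0],
    [0, 0, 0],
    [0, 0, 0],
    [0, 0, 0],
  ],
  spin=[0, 0, 0, 0, 0, 0],
  fingers=[35, 22, 18, 18, 18, 18],
  squeeze=40,
)

```text
time: 6.9
position: [563.4, 12.8, 44.5]
ee_rot: [0.022, 1.0, 0.001, 0.001]
contact_force: [-0.4, 5.4, 5.5]
finger_gap: 23.2
finger_force: 40.3
```

```bash
python3 s.py
```

```text
{'time': 6.9, 'joints': [-0.056, 0.438, 1.892, 0.002, 0.81, -1.585], 'position': [563.442, 12.786, 44.532], 'contact_force': [-0.423, 5.38, 5.492], 'moment': [0.78, 0.108, -0.036]}
```

jog_arm(
  slide=[
    [0, 0.4, 0],
    [0, 0.4, 0],
    [0, 0.4, 0],
    [0, 0.4, 0],
    [0, 0.4, 0],
  ],
  spin=[0.15, 0.3, 0.45, 0.6, 0.7],
  fingers=[18, 18, 18, 18, 18],
)

```text
time: 7.52
position: [562.9, 12.2, 44.5]
ee_rot: [0.364, 0.931, 0.0, 0.0]
contact_force: [-1.2, 2.3, 7.2]
finger_gap: 22.9
finger_force: 40.4
```

```bash
python3 s.py
```

```text
{'time': 7.525, 'joints': [-0.056, 0.438, 1.892, -0.0, 0.811, -0.881], 'position': [562.872, 12.243, 44.529], 'contact_force': [-1.194, 2.305, 7.188], 'moment': [0.212, 0.469, 0.046]}
```

jog_arm(
  slide=[
    [0, 0, 0],
    [0, 0, 0],
    [0, 0, 0],
  ],
  spin=[0.1, 0.2, 0.2],
  fingers=[18, 18, 18],
)

```text
time: 7.9
position: [562.7, 12.1, 44.5]
ee_rot: [0.454, 0.891, -0.0, 0.0]
contact_force: [-1.4, 1.9, 7.2]
finger_gap: 23.2
finger_force: 40.5
```

```bash
python3 s.py
```

```text
{'time': 7.9, 'joints': [-0.056, 0.438, 1.892, -0.0, 0.812, -0.683], 'position': [562.674, 12.146, 44.547], 'contact_force': [-1.395, 1.93, 7.185], 'moment': [0.205, 0.497, -0.079]}
```

jog_arm(
  slide=[
    [0, 0, 0],
    [0, 0, 0],
  ],
  spin=[0.1, 0.2],
  fingers=[18, 18],
)

```text
time: 8.15
position: [562.4, 12.1, 44.5]
ee_rot: [0.542, 0.84, -0.0, -0.0]
contact_force: [-2.2, 0.7, 7.1]
finger_gap: 22.8
finger_force: 40.5
```

```bash
cat > m.py <<'E'
from h import *
for i in range(4):
    o=robot.observe(); print(o['time'].round(3),'J6',o['joints'][5].round(4),'w',o['joint_velocities'][5].round(3),'Mz',o['moment'][2].round(3),'eff6',o['effort'][5].round(3),'F',o['contact_force'].round(1),'gap',round(o['finger_gap'],1))
    if i<3: optics.read_camera('wrist')
E
python3 m.py
```

```text
Traceback (most recent call last):
  File "m.py", line 3, in <module>
    o=robot.observe(); print(o['time'].round(3),'J6',o['joints'][5].round(4),'w',o['joint_velocities'][5].round(3),'Mz',o['moment'][2].round(3),'eff6',o['effort'][5].round(3),'F',o['contact_force'].round(1),'gap',round(o['finger_gap'],1))
                             ^^^^^^^^^^^^^^^
AttributeError: 'float' object has no attribute 'round'
```

```bash
sed -i "s/o\['time'\].round(3)/round(o['time'],3)/" m.py; python3 m.py
```

```text
8.15 J6 -0.4809 w 0.793 Mz 0.086 eff6 -0.443 F [-2.2  0.7  7.1] gap 22.8
8.2 J6 -0.4783 w -0.136 Mz -0.01 eff6 0.18 F [-0.5  1.8  5.7] gap 23.3
8.25 J6 -0.4825 w -0.04 Mz -0.148 eff6 0.142 F [-1.6  2.2  6.8] gap 23.0
8.3 J6 -0.4835 w -0.008 Mz -0.039 eff6 -0.029 F [-2.6  2.1  6.7] gap 23.2
```

jog_arm(
  slide=[
    [0, 0, 0],
    [0, 0, 0],
    [0, 0, 0],
  ],
  spin=[0.05, 0.1, 0.15],
  fingers=[18, 18, 18],
)

```text
time: 8.68
position: [562.3, 12.1, 44.5]
ee_rot: [0.603, 0.798, -0.0, -0.0]
contact_force: [-1.8, 1.5, 7.2]
finger_gap: 23.1
finger_force: 40.6
```

```bash
python3 m.py
```

```text
8.675 J6 -0.3328 w 0.396 Mz 0.159 eff6 -0.102 F [-1.8  1.5  7.2] gap 23.1
8.725 J6 -0.3315 w -0.066 Mz 0.065 eff6 0.187 F [-2.1  3.4  7.6] gap 23.2
8.775 J6 -0.3334 w -0.017 Mz -0.012 eff6 0.095 F [-2.1  1.2  7.9] gap 23.2
8.825 J6 -0.3338 w -0.001 Mz -0.019 eff6 -0.004 F [-2.5  1.6  7.5] gap 23.1
```

jog_arm(
  slide=[
    [0, 0, 0],
    [0, 0, 0],
  ],
  spin=[0.05, 0.1],
  fingers=[18, 18],
)

```text
time: 9.07
position: [562.2, 12.1, 44.5]
ee_rot: [0.642, 0.767, -0.0, -0.0]
contact_force: [-3.2, 2.3, 7.4]
finger_gap: 23.0
finger_force: 40.6
```

```bash
python3 m.py
```

```text
9.075 J6 -0.2328 w 0.396 Mz 0.177 eff6 -0.102 F [-3.2  2.3  7.4] gap 23.0
9.125 J6 -0.2315 w -0.068 Mz 0.075 eff6 0.186 F [-1.9  1.8  7.8] gap 23.3
9.175 J6 -0.2335 w -0.014 Mz -0.036 eff6 0.095 F [-2.6  1.7  6.6] gap 23.4
9.225 J6 -0.2338 w -0.004 Mz 0.035 eff6 -0.003 F [-2.2  0.6  7.7] gap 23.1
```

jog_arm(
  slide=[
    [0, 0, 0],
    [0, 0, 0],
  ],
  spin=[0.03, 0.06],
  fingers=[18, 18],
)

```text
time: 9.48
position: [562.1, 12.1, 44.5]
ee_rot: [0.664, 0.748, -0.001, -0.0]
contact_force: [-2.6, 3.0, 7.6]
finger_gap: 23.2
finger_force: 40.6
```

```bash
sed -i 's/range(4)/range(2)/;s/i<3/i<1/' m.py; python3 m.py
```

```text
9.475 J6 -0.174 w 0.234 Mz 0.295 eff6 0.222 F [-2.6  3.   7.6] gap 23.2
9.525 J6 -0.1733 w -0.04 Mz 0.275 eff6 0.369 F [-3.4  1.9  7.9] gap 23.1
```

jog_arm(
  slide=[
    [0, 0, 0],
    [0, 0, 0],
  ],
  spin=[0.02, 0.04],
  fingers=[18, 18],
)

```text
time: 9.78
position: [562.1, 12.2, 44.5]
ee_rot: [0.679, 0.735, -0.001, -0.0]
contact_force: [-2.3, 2.2, 7.9]
finger_gap: 23.0
finger_force: 40.6
```

```bash
python3 m.py
```

```text
9.775 J6 -0.1344 w 0.16 Mz 0.342 eff6 0.254 F [-2.3  2.2  7.9] gap 23.0
9.825 J6 -0.1339 w -0.026 Mz 0.356 eff6 0.358 F [-3.3  2.1  7.6] gap 22.9
```

Torque rose from 0.08 to 0.16 and now holds at 0.35 N m, so the nut is finger-tight. I'll release, rise and swing over to look at the spanner.

jog_arm(
  slide=[
    [0, 0, 0],
    [0, 0, 0],
    [0, 0, 0],
    [0, 0, -20],
    [0, 0, -60],
    [0, 0, -110],
  ],
  spin=[0, 0, 0, 0, 0, 0],
  fingers=[45, 60, 60, 60, 60, 60],
)

```text
time: 10.58
position: [561.7, 12.0, 154.6]
ee_rot: [0.679, 0.734, -0.001, -0.001]
contact_force: [0.7, -0.1, -0.0]
finger_gap: 60.2
finger_force: 0.0
```

jog_arm(
  slide=[
    [10, 0, 0],
    [40, -10, 0],
    [80, -20, 0],
    [115, -30, 0],
    [150, -42, 0],
    [185, -54, 0],
    [215, -62, 0],
    [233, -66, 0],
    [233, -66, 0],
    [233, -66, 0],
  ],
  spin=[-0.17, -0.34, -0.51, -0.68, -0.85, -1.02, -1.19, -1.36, -1.53, -1.64],
  fingers=[50, 40, 40, 40, 40, 40, 40, 40, 40, 40],
)

```text
time: 11.82
position: [478.7, 239.8, 154.8]
ee_rot: [-0.076, 0.997, 0.0, 0.001]
contact_force: [0.2, 0.7, -0.6]
finger_gap: 40.1
finger_force: 0.0
```

```bash
cat > sp.py <<'E'
import sys
from h import *
p=optics.read_camera('wrist');o=robot.observe()
print({k:np.round(o[k],3).tolist() for k in('time','joints','position','contact_force','moment')})
save(p,sys.argv[1],s=1.5)
X,u,v=cloud(p)
k=(X[:,2]>38)&(X[:,2]<50)&(abs(X[:,0]-480)<140)&(abs(X[:,1]-239)<100)
h=cv2.cvtColor(p['pixels'],cv2.COLOR_RGB2HSV)[v,u]; k&=(h[:,1]<70)
B=X[k][:,:2];box=cv2.minAreaRect(B.astype(np.float32));print('n',k.sum(),'z',np.median(X[k][:,2]),'rect',box)
e=np.array([np.cos(.15),np.sin(.15)]);t=(B-B.mean(0))@e
hd=(t>np.percentile(t,8))&(t<np.percentile(t,55))   # handle only
vx,vy,x0,y0=cv2.fitLine(B[hd].astype(np.float32),cv2.DIST_HUBER,0,.01,.01).ravel()
if vx<0: vx,vy=-vx,-vy
d=np.array([vx,vy]);s=(B-[x0,y0])@d;w=(B-[x0,y0])@[-vy,vx]
lo,hi=np.percentile(s,[.3,99.7]);print('theta',np.arctan2(vy,vx),'len',hi-lo)
for a in np.arange(lo,hi,12):
    m=(s>=a)&(s<a+12)
    if m.sum()>3: print(round(a-lo),np.percentile(w[m],[2,98]).round(1),m.sum())
print('tail',(np.array([x0,y0])+d*lo).round(1),'head',(np.array([x0,y0])+d*hi).round(1))
r=B[(s>hi-42)];print('ring c',cv2.minEnclosingCircle(r.astype(np.float32)))
E
python3 sp.py sp1.png
```

```text
{'time': 11.875, 'joints': [0.383, 0.225, 1.909, -0.0, 1.006, -1.342], 'position': [478.823, 239.619, 154.743], 'contact_force': [0.414, 0.416, 0.071], 'moment': [0.014, -0.011, -0.047]}
n 3094 z 41.46674178097976 rect ((481.0502014160156, 242.89254760742188), (174.85279846191406, 39.69697570800781), 7.506079196929932)
theta 0.15154766 len 171.94158310674635
0 [-6.9  7.8] 279
12 [-6.1  6.4] 241
24 [-6.1  6.5] 228
36 [-6.1  6.6] 235
48 [-6.1  6.7] 222
60 [-6.2  6.9] 211
72 [-6.2  6.9] 201
84 [-6.2  6.3] 197
96 [-6.2  6.4] 188
108 [-6.3  6.5] 181
120 [-6.3  6.7] 157
132 [-18.6  18.2] 272
144 [-18.8  18.4] 149
156 [-18.9  18.7] 272
168 [-8.4  7.2] 51
tail [395.7 228.5] head [565.6 254.4]
ring c ((545.67041015625, 251.3883056640625), 22.277618408203125)
```

View pics/sp1.png

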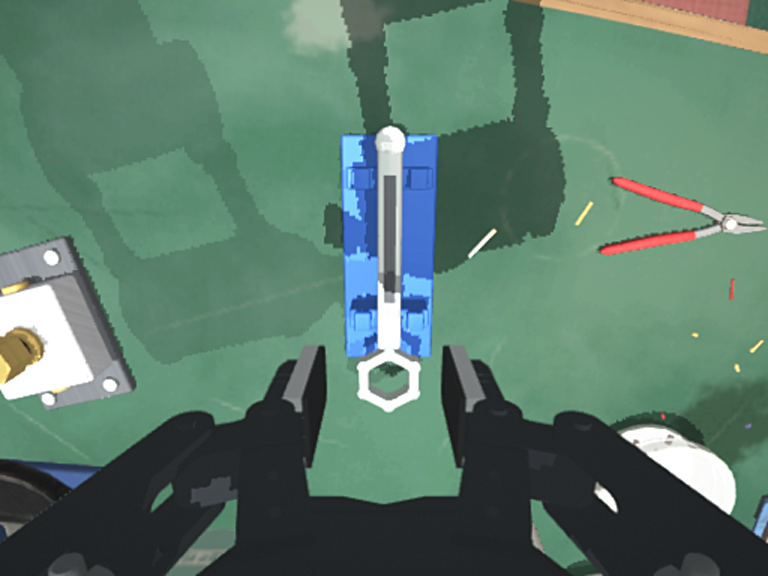

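The steel spanner lies in its rest, with the ring at (390,380), the tail at (390,140), theta 0.152 and its top at 41.5 mm, all matching the description. I'll descend 14 mm ahead of the grip point and grip it.

jog_arm(
  slide=[
    [2, 1.5, 30],
    [2, 1.5, 70],
    [2, 1.5, 105],
    [2, 1.5, 125],
    [2, 1.5, 135.5],
    [2, 1.5, 135.5],
    [2, 1.5, 135.5],
  ],
  spin=[0, 0, 0, 0, 0, 0, 0],
  fingers=[40, 40, 40, 40, 40, 40, 40],
)

```text
time: 12.75
position: [477.4, 240.8, 19.0]
ee_rot: [-0.073, 0.997, 0.0, 0.001]
contact_force: [-0.7, -0.3, 1.0]
finger_gap: 40.2
finger_force: 0.0
```

jog_arm(
  slide=[
    [0, 0, 0],
    [0, 0, 0],
    [0, 0, 0],
    [0, 0, 0],
    [0, 0, 0],
    [0, 0, 0],
  ],
  spin=[0, 0, 0, 0, 0, 0],
  fingers=[20, 10, 8, 8, 8, 8],
  squeeze=70,
)

```text
time: 13.5
position: [477.2, 240.9, 19.0]
ee_rot: [-0.073, 0.997, 0.0, 0.001]
contact_force: [-1.5, -0.5, 5.9]
finger_gap: 12.6
finger_force: 68.7
```

```bash
python3 s.py
```

```text
{'time': 13.5, 'joints': [0.386, 0.44, 1.964, 0.0, 0.736, -1.332], 'position': [477.22, 240.93, 18.983], 'contact_force': [-1.525, -0.485, 5.883], 'moment': [0.07, 0.154, -0.022]}
```

jog_arm(
  slide=[
    [0, 0, -15],
    [0, 0, -40],
    [0, 0, -70],
    [0, 0, -91],
    [0, 0, -91],
  ],
  spin=[0, 0, 0, 0, 0],
  fingers=[8, 8, 8, 8, 8],
)

```text
time: 14.12
position: [477.5, 240.9, 110.7]
ee_rot: [-0.074, 0.997, 0.001, 0.002]
contact_force: [-0.5, 0.6, -3.4]
finger_gap: 12.7
finger_force: 68.7
```

jog_arm(
  slide=[
    [1, -15, 0],
    [3, -50, 0],
    [5, -90, 0],
    [7, -130, 0],
    [9, -170, 0],
    [11, -210, 0],
    [12, -245, 0],
    [12.5, -263, 0],
    [12.5, -269, 0],
    [12.5, -269, 0],
  ],
  spin=[0, -0.05, -0.12, -0.2, -0.28, -0.36, -0.42, -0.454, -0.454, -0.454],
  fingers=[8, 8, 8, 8, 8, 8, 8, 8, 8, 8],
)

```text
time: 15.38
position: [502.3, -27.8, 107.8]
ee_rot: [-0.295, 0.955, 0.001, -0.001]
contact_force: [-0.1, -0.1, -2.6]
finger_gap: 12.6
finger_force: 68.7
```

```bash
cat > r.py <<'E'
import sys
from h import *
p=optics.read_camera('wrist');o=robot.observe()
print({k:np.round(o[k],3).tolist() for k in('time','joints','position','contact_force','moment')},o['finger_gap'])
q=o['ee_rot'];th=2*np.arctan2(q[1],q[0])-np.pi;print('theta',th)
X,u,v=cloud(p);c=o['position'][:2]+69.9*np.array([np.cos(th),np.sin(th)]);zt=o['position'][2]+23
k=(abs(X[:,2]-zt)<5)&(np.hypot(*(X[:,:2]-c).T)<26)
print('ring expected',c,'n',k.sum(),'z',np.median(X[k][:,2]),'circle',cv2.minEnclosingCircle(X[k][:,:2].astype(np.float32)))
k=(X[:,2]>78)&(X[:,2]<86.5)&(np.hypot(*(X[:,:2]-[562.5,12]).T)<22)
if k.sum(): print('tube',k.sum(),'z',X[k][:,2].max(),cv2.minEnclosingCircle(X[k][:,:2].astype(np.float32)))
a=proj(p,[*c,zt])[0];cr=[int(max(a[0]-75,0)),int(max(a[1]-60,0)),int(a[0]+75),int(min(a[1]+60,384))];save(p,sys.argv[1],cr,5);print(cr)
E
python3 r.py ring1.png
```

```text
{'time': 15.425, 'joints': [-0.141, 0.238, 2.007, 0.0, 0.898, -2.313], 'position': [502.432, -27.28, 108.005], 'contact_force': [0.254, 0.35, -2.908], 'moment': [0.026, 0.002, 0.05]} 12.623172175347106
theta 0.6005799561826297
ring expected [560.10008298  12.22187258] n 0 z nan circle ((0.0, 0.0), 0.0)
[184, 325, 334, 384]
  return _methods._mean(a, axis=axis, dtype=dtype,
  ret = ret.dtype.type(ret / rcount)
```

View pics/ring1.png

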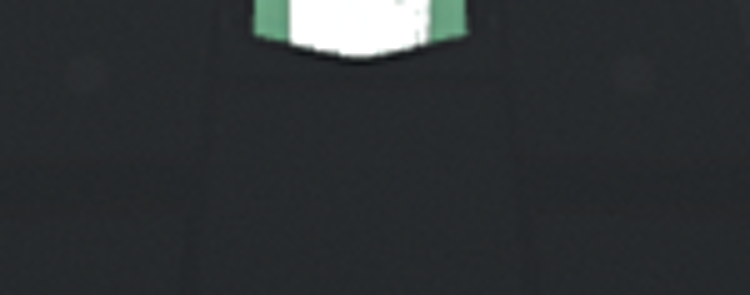

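jog_arm(
  slide=[
    [0, 0, 10],
    [0, 0, 25],
    [0, 0, 40],
    [0, 0, 46],
    [0, 0, 46],
  ],
  spin=[0, 0, 0, 0, 0],
  fingers=[8, 8, 8, 8, 8],
)

```text
time: 16.05
position: [502.6, -27.4, 61.8]
ee_rot: [-0.296, 0.955, 0.0, -0.001]
contact_force: [0.3, 0.5, -2.9]
finger_gap: 12.6
finger_force: 68.7
```

```bash
cat > q.py <<'E'
import sys
from h import *
o=robot.observe();P=[optics.read_camera(n) for n in('scene','side')]
print({k:np.round(o[k],3).tolist() for k in('time','joints','position','contact_force','moment')},o['finger_gap'])
q=o['ee_rot'];th=2*np.arctan2(q[1],q[0])-np.pi;c=o['position'][:2]+69.9*np.array([np.cos(th),np.sin(th)]);print('theta',th,'ring exp',c.round(2))
ims=[]
for p in P:
    X,u,v=cloud(p);zt=o['position'][2]+23
    k=(X[:,2]>zt-8)&(X[:,2]<zt+6)&(np.hypot(*(X[:,:2]-c).T)<28);k2=(X[:,2]>32)&(X[:,2]<38)&(np.hypot(*(X[:,:2]-c).T)<60)
    print('ring pts',k.sum(),X[k].mean(0).round(1),'block',k2.sum())
    a=proj(p,[*c,zt-10])[0].astype(int);im=p['pixels'][a[1]-28:a[1]+28,a[0]-35:a[0]+35,::-1]
    ims.append(cv2.resize(im,None,fx=8,fy=8,interpolation=cv2.INTER_CUBIC)); print('px0',a-[35,28],'proj nut tube top',proj(p,[562.9,11.9,84]),'ring ctr top',proj(p,[*c,zt]))
cv2.imwrite('pics/'+sys.argv[1],cv2.resize(np.hstack(ims),(800,320)))
E
python3 q.py ring2.png
```

```text
{'time': 16.05, 'joints': [-0.141, 0.317, 2.025, -0.0, 0.802, -2.313], 'position': [502.618, -27.352, 61.796], 'contact_force': [0.273, 0.54, -2.857], 'moment': [0.037, -0.004, -0.015]} 12.597645707511983
theta 0.6012974023395472 ring exp [560.26  12.19]
ring pts 0 [nan nan nan] block 17
px0 [236 184] proj nut tube top [[272.39917902 210.485668  ]] ring ctr top [[271.78059847 210.69854   ]]
ring pts 60 [558.2  14.4  82. ] block 115
px0 [229 150] proj nut tube top [[264.02763863 175.93884432]] ring ctr top [[264.58829148 175.93041388]]q.py:10: RuntimeWarning: Mean of empty slice.
  print('ring pts',k.sum(),X[k].mean(0).round(1),'block',k2.sum())
  ret = um.true_divide(
```

View pics/ring2.png

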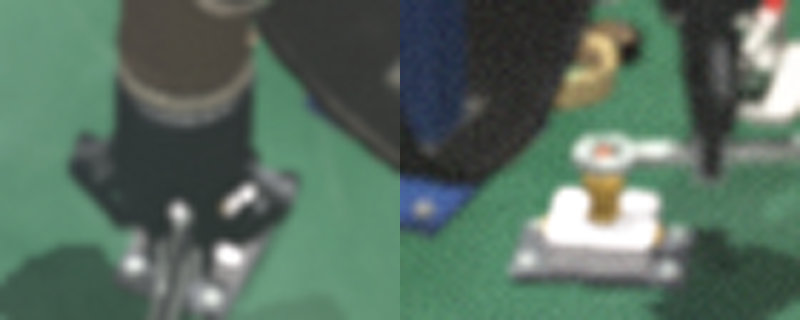

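The side view shows the tube tip centred in the ring, at (604,151) against a ring centre of (603,150). I'll go down gently with force checks.

jog_arm(
  slide=[
    [-0.9, -0.4, 3],
    [-0.9, -0.4, 6],
    [-0.9, -0.4, 9],
    [-0.9, -0.4, 11],
    [-0.9, -0.4, 11],
  ],
  spin=[0, 0, 0, 0, 0],
  fingers=[8, 8, 8, 8, 8],
)

```text
time: 16.77
position: [504.6, -27.1, 51.7]
ee_rot: [-0.296, 0.955, 0.0, 0.0]
contact_force: [1.2, 2.0, -2.7]
finger_gap: 12.9
finger_force: 68.8
```

```bash
python3 s.py
```

```text
{'time': 16.775, 'joints': [-0.14, 0.337, 2.025, 0.001, 0.779, -2.312], 'position': [504.576, -27.087, 51.711], 'contact_force': [1.188, 1.99, -2.68], 'moment': [0.267, -0.163, 0.088]}
```

jog_arm(
  slide=[
    [-0.5, 0.1, 3],
    [-0.5, 0.1, 6],
    [-0.5, 0.1, 9],
    [-0.5, 0.1, 11],
    [-0.5, 0.1, 11],
  ],
  spin=[0, 0, 0, 0, 0],
  fingers=[8, 8, 8, 8, 8],
)

```text
time: 17.4
position: [504.6, -27.0, 40.6]
ee_rot: [-0.296, 0.955, 0.0, -0.0]
contact_force: [0.4, 2.1, -3.3]
finger_gap: 12.5
finger_force: 68.7
```

```bash
python3 s.py; python3 -W ignore q.py ring3.png
```

```text
{'time': 17.4, 'joints': [-0.14, 0.358, 2.027, 0.0, 0.757, -2.312], 'position': [504.585, -26.953, 40.564], 'contact_force': [0.386, 2.063, -3.333], 'moment': [0.272, -0.124, 0.081]}
{'time': 17.4, 'joints': [-0.14, 0.358, 2.027, 0.0, 0.757, -2.312], 'position': [504.585, -26.953, 40.564], 'contact_force': [0.386, 2.063, -3.333], 'moment': [0.272, -0.124, 0.081]} 12.536961074462294
theta 0.60118939929293 ring exp [562.23  12.58]
ring pts 0 [nan nan nan] block 16
px0 [236 187] proj nut tube top [[272.39917902 210.485668  ]] ring ctr top [[272.01133369 214.14309102]]
ring pts 61 [557.4  19.3  62.5] block 118
px0 [229 155] proj nut tube top [[264.02763863 175.93884432]] ring ctr top [[264.10489598 180.74211345]]
```

Seated: the ring's mid-height is about 1.6 mm above the hex's and the forces are small. I'll start the arc about the nut axis (radius 70 mm), beginning with the slack.

jog_arm(
  slide=[
    [-0.1, 4.2, 0],
    [-0.5, 8.4, 0],
    [-1.1, 12.5, 0],
    [-2.0, 16.6, 0],
    [-3.1, 20.7, 0],
  ],
  spin=[0.06, 0.12, 0.18, 0.24, 0.3],
  fingers=[8, 8, 8, 8, 8],
)

```text
time: 18.12
position: [495.8, -8.0, 41.0]
ee_rot: [-0.15, 0.989, -0.0, 0.0]
contact_force: [1.8, 1.2, -2.7]
finger_gap: 12.5
finger_force: 68.8
```

```bash
cat > t.py <<'E'
from h import *
o=robot.observe();q=o['ee_rot'];th=2*np.arctan2(q[1],q[0])-np.pi
ring=o['position'][:2]+69.9*np.array([np.cos(th),np.sin(th)])
x=-np.array([np.cos(th),np.sin(th)]);y=np.array([-np.sin(th),np.cos(th)]);F=o['contact_force']
print(round(o['time'],2),'th',th.round(3),'ring',ring.round(2),'z',o['position'][2].round(1),'F tool x,y',(F[:2]@x).round(1),(F[:2]@y).round(1),'Fz',F[2].round(1),'Mz',o['moment'][2].round(2),'J',o['joints'].round(2),'gap',round(o['finger_gap'],1))
E
python3 t.py
```

```text
18.12 th 0.301 ring [562.57  12.76] z 41.0 F tool x,y -2.1 0.6 Fz -2.7 Mz 0.48 J [-0.1   0.34  2.05 -0.    0.75 -1.98] gap 12.5
```

jog_arm(
  slide=[
    [-0.4, 7.0, 0],
    [-1.4, 13.9, 0],
    [-3.1, 20.7, 0],
    [-5.5, 27.3, 0],
    [-8.6, 33.6, 0],
    [-12.2, 39.5, 0],
    [-16.5, 45.1, 0],
    [-21.2, 50.2, 0],
    [-26.5, 54.8, 0],
    [-32.2, 58.9, 0],
  ],
  spin=[0.1, 0.2, 0.3, 0.4, 0.5, 0.6, 0.7, 0.8, 0.9, 1.0],
  fingers=[8, 8, 8, 8, 8, 8, 8, 8, 8, 8],
)

```text
time: 19.38
position: [508.4, 57.8, 40.9]
ee_rot: [0.343, 0.939, -0.0, -0.0]
contact_force: [-0.6, 1.6, -1.9]
finger_gap: 12.7
finger_force: 68.9
```

```bash
python3 t.py
```

```text
19.38 th -0.7 ring [561.87  12.75] z 40.9 F tool x,y 1.5 0.8 Fz -1.9 Mz 0.42 J [ 0.03  0.37  2.01 -0.    0.76 -0.84] gap 12.7
```

jog_arm(
  slide=[
    [-0.4, 7.0, 0],
    [-1.4, 13.9, 0],
    [-3.1, 20.7, 0],
    [-5.3, 26.6, 0],
    [-5.3, 26.6, 0],
    [-5.3, 26.6, 0],
  ],
  spin=[0.1, 0.2, 0.3, 0.39, 0.39, 0.39],
  fingers=[8, 8, 8, 8, 8, 8],
)

```text
time: 20.12
position: [529.6, 74.8, 40.8]
ee_rot: [0.517, 0.856, 0.0, -0.0]
contact_force: [-0.7, 3.5, -2.3]
finger_gap: 12.7
finger_force: 69.0
```

```bash
python3 t.py
```

```text
20.12 th -1.088 ring [562.09  12.95] z 40.8 F tool x,y 3.4 1.1 Fz -2.3 Mz 0.2 J [ 0.06  0.4   1.96  0.    0.78 -0.42] gap 12.7
```

About 1.52 to 1.58 rad past finger-tight by the spanner angle less its play. I'll back off half the play and lift straight up, then check the nut by its white mark.

jog_arm(
  slide=[
    [-0.2, -5.6, 0],
    [-0.9, -11.2, 0],
    [-0.9, -11.2, 0],
    [-0.9, -11.2, -10],
    [-0.9, -11.2, -25],
    [-0.9, -11.2, -45],
    [-0.9, -11.2, -70],
    [-0.9, -11.2, -70],
  ],
  spin=[-0.08, -0.16, -0.16, -0.16, -0.16, -0.16, -0.16, -0.16],
  fingers=[8, 8, 8, 8, 8, 8, 8, 8],
)

```text
time: 21.12
position: [523.1, 68.3, 114.0]
ee_rot: [0.448, 0.894, 0.001, 0.003]
contact_force: [0.3, 0.1, -2.7]
finger_gap: 12.2
finger_force: 68.9
```

```bash
python3 t.py
```

```text
21.12 th -0.929 ring [564.96  12.28] z 114.0 F tool x,y -0.1 0.3 Fz -2.7 Mz 0.01 J [ 0.05  0.27  1.95 -0.    0.91 -0.59] gap 12.2
```

jog_arm(
  slide=[
    [10, 6, 0],
    [25, 13, 0],
    [40, 21, 0],
    [55, 29, 0],
    [68, 36, 0],
    [73, 38, 0],
    [73, 38, 0],
    [73, 38, 0],
  ],
  spin=[-0.16, -0.32, -0.48, -0.64, -0.8, -0.95, -1.08, -1.08],
  fingers=[8, 8, 8, 8, 8, 8, 8, 8],
)

```text
time: 22.12
position: [506.5, 149.5, 110.0]
ee_rot: [-0.075, 0.997, -0.0, -0.001]
contact_force: [-0.5, 0.1, -3.0]
finger_gap: 12.9
finger_force: 68.8
```

```bash
python3 t.py; python3 - <<'E'
from h import *
p=optics.read_camera('wrist'); q=proj(p,[562.5,12,65])[0]; print(q, robot.observe()['position'])
c=[max(int(q[0]-40),0),max(int(q[1]-40),0),int(q[0]+40),int(q[1]+40)];save(p,'nut2.png',c,7);print(c)
W=[[562.5+13.86*np.cos(a),12.3+13.86*np.sin(a),65] for a in -.917+np.arange(6)*np.pi/3]
print('predicted corners in crop',((proj(p,W)-c[:2])*7).round().tolist())
E
```

```text
22.12 th 0.15 ring [575.61 159.94] z 110.0 F tool x,y 0.5 0.1 Fz -3.0 Mz -0.09 J [ 0.2   0.28  1.95 -0.    0.92 -1.52] gap 12.9
[ 56.97497811 257.91849425] [506.60711381 149.48802504 110.14747049]
[16, 217, 96, 297]
predicted corners in crop [[191.0, 342.0], [314.0, 405.0], [413.0, 350.0], [391.0, 230.0], [265.0, 164.0], [165.0, 222.0]]
```

View pics/nut2.png

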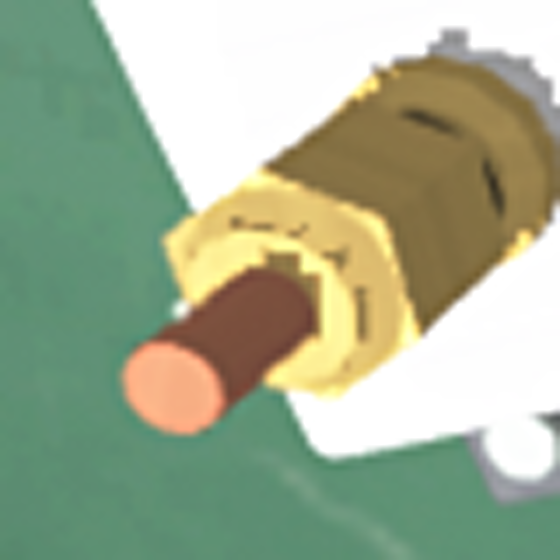

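The picture shows the nut with corners at about (165,240), (268,172), (382,215), (418,335) and (335,393). That is a little less clockwise than predicted, so I'll measure the angle numerically from the side flats in the depth.

```bash
cat > g.py <<'E'
from h import *
from scipy.optimize import least_squares
p=optics.read_camera('wrist')
c=np.array([[165,240],[268,172],[382,215],[418,335],[335,393]])/7+[16,217]
for z in (65,):
    W=unproj(p,c[:,0],c[:,1],z=z)[:,:2]
    f=lambda q:np.linalg.norm(W[:,None]-(q[:2]+13.86*np.c_[np.cos(q[2]+np.arange(6)*np.pi/3),np.sin(q[2]+np.arange(6)*np.pi/3)]),axis=2).min(1)
    s=min((least_squares(f,[562.5,12.,a]) for a in np.arange(-1.4,-.35,.1)),key=lambda s:s.cost);print('corners',s.x,s.fun.round(1))
X,u,v=cloud(p)
k=(X[:,2]>50)&(X[:,2]<63.5)&(np.hypot(*(X[:,:2]-s.x[:2]).T)<19);B=X[k][:,:2];print('side pts',k.sum())
g=lambda q:(((B-q[:2])@np.c_[np.cos(q[2]+np.arange(6)*np.pi/3),np.sin(q[2]+np.arange(6)*np.pi/3)].T).max(1)-12)
for i in range(6):
    t=least_squares(g,[562.5,12.,-.9+i*.175+np.pi/6],loss='soft_l1',f_scale=.3);print('flats->corner',t.x[:2].round(2),((t.x[2]-np.pi/6+1.4)%(np.pi/3)-1.4).round(3),round(t.cost,1))
E
python3 g.py
```

```text
corners [562.40105776  12.81796436  -0.79051271] [0.7 1.5 0.4 0.7 1.3]
side pts 425
flats->corner [562.84  12.  ] -0.797 27.4
flats->corner [562.84  12.  ] -0.797 27.4
flats->corner [562.84  12.  ] -0.797 27.4
flats->corner [562.84  12.  ] -0.797 27.4
flats->corner [562.84  12.  ] -0.797 27.4
flats->corner [562.84  12.  ] -0.797 27.4
```

```bash
cat > k.py <<'E'
from h import *
p=optics.read_camera('wrist');o=robot.observe();q=o['ee_rot'];th=2*np.arctan2(q[1],q[0])-np.pi
X,u,v=cloud(p);d=np.array([np.cos(th),np.sin(th)]);r=X[:,:2]-o['position'][:2];s=r@d;w=r@[-d[1],d[0]];zt=o['position'][2]+23
h=cv2.cvtColor(p['pixels'],cv2.COLOR_RGB2HSV)[v,u]
k=(abs(X[:,2]-zt)<6)&(s<-20)&(s>-95)&(abs(w)<22)&(h[:,2]>70)
print('n',k.sum(),'z',np.median(X[k][:,2]))
for a in range(-95,-20,8):
    m=k&(s>=a)&(s<a+8)
    if m.sum()>5: print(a+4,np.percentile(w[m],[3,50,97]).round(1),np.median(X[m][:,2]).round(1),m.sum())
vx,vy,x0,y0=cv2.fitLine(np.c_[s,w][k].astype(np.float32),cv2.DIST_HUBER,0,.01,.01).ravel();print('rel yaw',vy/vx,'at TCP offset',y0-x0*vy/vx,'tail s',s[k].min())
E
python3 k.py
```

```text
n 5359 z 132.9252655678564
-83 [-7.8 -1.7  4.2] 132.8 320
-75 [-9.3 -1.7  5.6] 132.9 908
-67 [-8.4 -1.7  4.7] 132.8 753
-59 [-8.4 -1.7  4.7] 132.9 700
-51 [-8.2 -2.1  4.4] 133.0 667
-43 [-8.3 -1.7  4.6] 133.0 643
-35 [-8.4 -1.7  4.6] 133.0 599
-27 [-8.2 -2.1  4.5] 132.9 559
-19 [-8.2 -1.7  4.7] 133.0 210
rel yaw 0.001118628 at TCP offset -1.6602129 tail s -83.23666226565015
```

Two fits agree on a nut angle of -0.795, which makes the turn at least 1.40 rad. I'll confirm from a second viewpoint, since there is time.

jog_arm(
  slide=[
    [3, -20, -15],
    [6, -40, -35],
    [6, -45, -40],
    [6, -45, -40],
  ],
  spin=[0, 0, 0, 0],
  fingers=[8, 8, 8, 8],
)

```text
time: 22.78
position: [508.3, 104.4, 150.9]
ee_rot: [-0.075, 0.997, 0.0, 0.0]
contact_force: [0.3, -0.2, -2.8]
finger_gap: 12.8
finger_force: 69.0
```

```bash
python3 t.py; cat > g2.py <<'E'
from h import *
from scipy.optimize import least_squares
p=optics.read_camera('wrist');print(proj(p,[562.5,12.3,60]))
X,u,v=cloud(p)
for lo,hi in((50,63.5),(48,64),(52,62)):
    k=(X[:,2]>lo)&(X[:,2]<hi)&(np.hypot(*(X[:,:2]-[562.5,12.3]).T)<19);B=X[k][:,:2]
    g=lambda q:(((B-q[:2])@np.c_[np.cos(q[2]+np.arange(6)*np.pi/3),np.sin(q[2]+np.arange(6)*np.pi/3)].T).max(1)-12)
    t=min((least_squares(g,[562.5,12.,-.9+i*.175+np.pi/6],loss='soft_l1',f_scale=.3) for i in range(6)),key=lambda t:t.cost);print(k.sum(),'corner',t.x[:2].round(2),((t.x[2]-np.pi/6+1.4)%(np.pi/3)-1.4).round(3),round(t.cost,1))
# mark: white pixels on nut
h=cv2.cvtColor(p['pixels'],cv2.COLOR_RGB2HSV)[v,u]
k=(h[:,1]<60)&(h[:,2]>150)&(X[:,2]>50)&(X[:,2]<72)&(np.hypot(*(X[:,:2]-[562.5,12.3]).T)<16);print('mark',k.sum(),X[k].mean(0) if k.sum() else '')
E
python3 g2.py
```

```text
22.77 th 0.15 ring [577.42 114.79] z 150.9 F tool x,y -0.3 -0.2 Fz -2.8 Mz 0.04 J [ 0.12  0.2   1.95  0.    0.99 -1.6 ] gap 12.8
[[141.95212642 236.68243518]]
253 corner [562.51  12.12] -0.794 9.2
317 corner [562.53  12.13] -0.795 13.9
184 corner [562.47  12.12] -0.791 6.5
mark 52 [564.74464528   9.62336538  62.63929324]
```

The second view gives the same angle (-0.795). The nut stands roughly 1.4 to 1.55 rad past finger-tight, which is within the window. Now I'll take the spanner back to its rest.

jog_arm(
  slide=[
    [1, 15, 0],
    [3, 45, 0],
    [6, 85, 10],
    [8, 115, 30],
    [10, 135, 50],
    [10.4, 139.6, 55],
    [10.4, 139.6, 55],
    [10.4, 139.6, 55],
  ],
  spin=[0, 0, 0, 0, 0, 0, 0, 0],
  fingers=[8, 8, 8, 8, 8, 8, 8, 8],
)

```text
time: 23.82
position: [477.5, 240.7, 96.5]
ee_rot: [-0.075, 0.997, 0.0, 0.001]
contact_force: [0.1, -0.2, -2.3]
finger_gap: 12.2
finger_force: 68.8
```

```bash
cat > d2.py <<'E'
from h import *
exec(open('t.py').read().split('\n',1)[1])
d=np.array([477.2,240.9])-o['position'][:2];print('slide to go',(d@x).round(2),(d@y).round(2),'dz',o['position'][2]-19.5,'spin',th-.149)
E
python3 d2.py
```

```text
23.82 th 0.151 ring [546.59 251.22] z 96.5 F tool x,y -0.0 -0.2 Fz -2.3 Mz -0.05 J [ 0.39  0.31  1.94 -0.    0.89 -1.34] gap 12.2
slide to go 0.25 0.22 dz 76.9841561895626 spin 0.0017423972062351745
```

jog_arm(
  slide=[
    [0.2, 0.2, 20],
    [0.2, 0.2, 45],
    [0.2, 0.2, 62],
    [0.2, 0.2, 71],
    [0.2, 0.2, 76],
    [0.2, 0.2, 77],
    [0.2, 0.2, 77],
  ],
  spin=[0, 0, 0, 0, 0, 0, 0],
  fingers=[8, 8, 8, 8, 8, 8, 8],
)

```text
time: 24.7
position: [477.1, 241.3, 19.3]
ee_rot: [-0.076, 0.997, 0.0, 0.001]
contact_force: [0.4, 0.2, -3.1]
finger_gap: 12.6
finger_force: 69.0
```

```bash
python3 d2.py
```

```text
24.7 th 0.151 ring [546.16 251.84] z 19.3 F tool x,y -0.4 0.1 Fz -3.1 Mz 0.1 J [ 0.39  0.44  1.96  0.    0.74 -1.34] gap 12.6
slide to go -0.08 -0.43 dz -0.17673481151602033 spin 0.0022043826940443545
```

In the rest with no contact forces. I'll release, rise and check.

jog_arm(
  slide=[
    [0, 0, 0],
    [0, 0, 0],
    [0, 0, 0],
    [0, 0, -20],
    [0, 0, -60],
    [0, 0, -110],
    [0, 0, -135],
    [0, 0, -135],
  ],
  spin=[0, 0, 0, 0, 0, 0, 0, 0],
  fingers=[25, 40, 40, 40, 40, 40, 40, 40],
)

```text
time: 25.7
position: [478.6, 242.0, 156.6]
ee_rot: [-0.076, 0.997, 0.001, 0.003]
contact_force: [-0.1, 0.2, 0.8]
finger_gap: 40.0
finger_force: 0.0
```

```bash
python3 sp.py sp2.png | head -4; python3 sp.py sp2.png | tail -2
```

```text
{'time': 25.75, 'joints': [0.387, 0.223, 1.911, 0.0, 1.004, -1.335], 'position': [477.097, 241.313, 154.638], 'contact_force': [-1.065, 0.191, -0.658], 'moment': [0.024, 0.056, -0.008]}
n 3086 z 41.466375533351425 rect ((481.65655517578125, 239.06912231445312), (175.05722045898438, 39.124881744384766), 9.480597496032715)
theta 0.1515445 len 171.7506623297895
0 [-7.3  7.4] 278
tail [396.1 226.7] head [565.5 254.2]
ring c ((545.7866821289062, 249.82122802734375), 22.330780029296875)
```

The spanner lies flat in its rest, with its top at 41.5 mm as at the start, and the gripper is clear. Handing in.

```bash
python3 -c "
from plant import robot
print(robot.job_done())"
```

```text
the job is handed in; nothing more can be done
None
```

The job is handed in at about 26 s: the nut was run finger-tight with the gripper, turned roughly 1.4–1.55 rad further with the spanner (measured from the camera; the window is 1.35–1.79), and the spanner lies flat back in its rest.

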